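# Turn the pill tub's label to the front and shut the cabinet door

## Robot

A 6-joint arm with a two-finger parallel gripper is mounted at the origin on the work surface. World frame = base frame: x ahead of the robot, y to its left, z up, the work surface at z = 0. Lengths are in mm, angles in rad, forces in N, time in s.
With the tool pointing down it reaches from about 275 to 875 mm from the base axis. Payload 12.5 kg.
Tool frame: the origin (TCP) lies between the finger pads; the fingertips stand 17 mm ahead of it and the grasp point (between the pads) lies 2 mm behind it (r.tip_reach is the z of the fingertips in the tool frame, in mm); z points along the fingers, x is the direction in which the jaws open and shut, and the axes are right-handed (so a half turn about z gives the same grasp; the last joint's range is limited). The gripper opens to 85 mm and grips with 20 to 120 N. Pads are 22 mm wide; open, the fingers measure 114 mm over their backs; the gripper's body (76 mm by 85 mm) begins 54 mm behind the grasp point. The pads swing forward as they close: fully open they stand 13 mm farther back than shut.
Start: joints at [-1.311, 0.351, 1.652, -0, 1.139, -0.085], TCP at [185.923, -517.607, 248.29] pointing down, gripper open.
Joint ranges: [-2.75, 2.75], [-0.79, 2.1], [0.01, 2.65], [-1.57, 4.71], [0.07, 3.14], [-2.87, 2.87]. Speed limits (rad/s): [2.22, 2.22, 2.79, 3.14, 3.14, 3.14].

## Interface

Orientations are given as a rotation vector (axis times angle).
In Python, from cell import r gives the robot as it stands. The module is installed in compiled form; this text tells all that it offers.
- The arm moves only by the tool play_rows, never from a script. Its argument "plan" is a list of rows, each a list of 3 entries, a list of its own where there are three numbers: the shift along the tool's x, y, z in cm, then the turn about the tool's z in degrees, then the opening, from -1 (shut) to 1 (fully open). In form: [[[tx, ty, tz], yaw, gripper], ...]. A call has 1 to 10 rows; each row shifts and turns the pose as measured when the row begins, along the tool's axes as they then stand; what a row does not reach is not made up. A row lasts 1/12 s, in which the tool goes at most 41.7 mm and 7.16 degrees, less where a joint would pass 70% of its speed; a pose out of reach is approached as far as the arm can. A call with a gripper value outside its range is refused whole. The fingers move at their own pace and stop on an object; "force" is the grip in N (left out, the last holds). Time passes only in rows, so rows that do not move let the fingers close. It gives the time, the measured TCP pose, the force and the opening at its end, in the units of the state.
- r.get_state(): the state, without advancing time (a new reading comes with each control period).
- r.get_image(name): name is "scene" or "top" or "wrist"; returns a dict with "pixels" (384x512x3 uint8, red, green, blue), "z_map" (384x512 float32, mm along the optical axis (not along the pixel's ray), 0 where there is no reading), "fx", "fy", "cx", "cy" (pixels), "R" (3x3) and "t" (3): a world point X has camera coordinates R X + t; the wrist camera has in their place "T_tool_cam" (4x4, takes a point from camera to tool coordinates, whose origin is the TCP and whose axes are the tool frame's). Camera axes: x right, y down, z forward; pixel columns grow to the right and rows downward; lengths in mm; the calibration is good to about 2 mm. A picture is of the moment at which its call begins: read the wrist's pose just before it.
- r.finish_job(): hands the job in, once; it reports no verdict.
The state is a dict: "time_s": time; "joint_positions": joint angles; "qd": joint speeds; "joint_efforts": joint torques, N m; "eef_pos": TCP position; "ee_rot": TCP orientation; "contact_force": force on the tool from outside, world axes, zero at the start; "ft_torque": the same for the moment, N m; "grip_width": opening from 0.0 (shut) to 1.0 (fully open).
Only numpy, scipy, OpenCV 4.12 (cv2) and the standard library are available. Lean on these libraries where they do the work, as an engineer would, in place of code of your own. Each camera call takes 0.05 s, during which the arm holds its last target. There are 200 camera calls.

## Task

The navy pill tub in the cabinet has its label turned away. Press a closed fingertip lightly against the tub's side and roll it round on its stiff turntable until the label faces straight out of the cabinet's front, then take the finger off and gently push the cabinet's swing door fully closed. Do not press the tub hard, do not slam the door, and leave the other things where they are.

Things in the scene. Friction and masses are not known exactly. Their poses are not given: they have to be found in the camera images.
- cabinet: White fixed cabinet without a top, open front to the robot: 170 deep (x) x 520 wide (y) x 120 mm high, walls 12 mm. Origin at the middle of its underside, on the counter; +x to its back, +y to its left end seen from the robot; its front is the plane x = -85 mm. A clear acrylic shelf inside has its top 30 mm above the counter.
- tub (a joint): Turn of the tub, rad, growing counter-clockwise from above; 0 and 6.283 both: label straight out of the cabinet's front (its -x); 3.142: label to the back. Turns either way from any start; stays where left. Stiff: about 0.2 N m, i.e. 4 N along its side, so rub under a steady inward push of 10 to 13 N; over 20 N on the tub is too much.
- tub_axis (a point): Turning axis of the closed round navy tub, at half its height (78 mm above the counter); attitude as the cabinet's. Tub: 100 mm across, 85 mm high, top 121 mm above the counter, plain upright side, lid of the same width, too wide to grip. It stands off-centre, so its side lies 45 to 55 mm from the axis, in and out as it turns.
- turntable: Fixed low grey turntable on the shelf, under the tub and carrying it, 84 mm across, 6 mm high; origin on the turning axis at its underside.
- tub_label (a point): Middle of the label, on the tub's side half-way up; turns with the tub, its -x axis points out of the label. White label over 86 degrees of the side, orange upright stripe in its middle; an orange stripe on the lid runs from the centre to the rim on the label's side.
- door (a joint): Angle of the swing door, rad: 0 closed (across the left half of the cabinet's front), 1.57 straight out towards the robot. Soft-close hinge: damped (0.25 N m s/rad, friction 0.06 N m), stays where it is left, no spring. Fully home is under 0.05.
- door_hinge (a point): Hinge line of the door at the cabinet's front left corner, 62 mm above the counter. Does not move with the door; the attitude is the cabinet's.
- door_middle (a point): Middle of the door panel's thickness, 114 mm from the hinge, 62 mm above the counter. White panel 228 wide x 112 high x 15 mm thick, top 118 mm above the counter; steel knob (20 mm wide, 22 mm out) on the outer face 205 mm from the hinge, 85 mm above the counter. In its frame the outer face looks along -x, the hinge lies on +y.
- lens_case: contact-lens case, white with one green cap, 34 x 66 x 18 mm, loose on the shelf right of the tub; origin under its middle; to be left alone
- soap_dish: green glass soap dish with soap, 85 x 115 x 25 mm, loose at the right of the shelf; origin under its middle; to be left alone
- lash_curler: steel eyelash curler, 125 x 70 x 12 mm, lying on the counter at the right; origin under its middle; to be left alone
- toothbrush: bamboo toothbrush, 175 mm long, lying on the counter at the left; origin under its middle; to be left alone
- tumbler: blue tumbler, 72 mm wide, 95 mm high, on the counter at the left; origin under its middle; to be left alone
- soap_pump: amber pump bottle, 60 mm wide, 167 mm high, on the counter at the right; origin under its middle; to be left alone

How it is judged:
By the outcome, as a careful person would: the job done as asked, in the order asked, and still so for the second after the job is handed in, with the robot touching nothing.
It also fails if it takes over 72 s, if anything falls off the work surface, if the arm or the gripper's body presses on something with over 40 N, if the wrist force passes 120 N, or if a joint passes its speed limit or range.

## Working session

There is one attempt and no reset: what is moved stays moved. The work goes in short steps, Python scripts to look and compute and a tool call to move; the robot and the scene stay as the last step left them, time stands still between calls to the robot, and variables do not carry over. Pictures are saved under pics/ and viewed, about 8 in all and at most 12, crops included, and the job is handed in when it is done.

Besides the shell and the picture viewer there is one more tool, called after "Request:" by a JSON object that holds its "method" and its "body". play_rows: Moves the arm, as the interface text tells. Its arguments: {"type":"object","properties":{"plan":{"type":"array","items":{"type":"array"}},"force":{"type":"number"}},"required":["plan"]}

```bash
mkdir -p pics
python3 - <<'E'
from cell import r
import cv2,numpy as np
print(r.get_state())
for n in("scene","top"):
    d=r.get_image(n); cv2.imwrite(f"pics/{n}0.png",cv2.cvtColor(d["pixels"],cv2.COLOR_RGB2BGR)); 
    np.savez(f"pics/{n}0.npz",**{k:v for k,v in d.items()})
    print(n,d["fx"],d["cx"],d["cy"],d["R"],d["t"])
E
```

```text
{'time_s': 0.0, 'joint_positions': array([-1.31059366e+00,  3.51213159e-01,  1.65245496e+00,  2.61577686e-05,
        1.13909915e+00, -8.45833313e-02]), 'qd': array([ 2.11631363e-03, -4.48064439e-04,  4.14852264e-05,  8.25166573e-05,
       -3.90297707e-04, -9.16972612e-05]), 'joint_efforts': array([ 2.36642736e-04, -5.06095290e+01, -2.91405094e+01, -1.89499769e-05,
        4.52687076e-03,  2.04302137e-05]), 'eef_pos': array([ 185.8519086 , -517.30296802,  247.75931557]), 'ee_rot': array([-2.56893793e+00,  1.80701568e+00,  1.38976179e-03]), 'contact_force': array([-0.71066063,  0.22429653, -0.80167933]), 'ft_torque': array([ 0.02028652,  0.05374475, -0.01600125]), 'grip_width': 0.9998836821238622}
scene 412.16926374604947 259.1686652671706 192.51874572856448 [[ 0.76734747  0.64101319 -0.016732  ]
 [ 0.50905095 -0.62482985 -0.59199222]
 [-0.38992947  0.44574629 -0.80576998]] [-412.86881017 -236.80330479 1738.55897032]
top 416.99119607090626 255.78702891995135 189.13993416624626 [[ 0.00138515 -0.99994216  0.01066551]
 [-0.99696723 -0.00221076 -0.0777911 ]
 [ 0.07781018 -0.01052541 -0.99691263]] [ -11.80215384  528.32944142 1197.10080831]
```

View pics/top0.png

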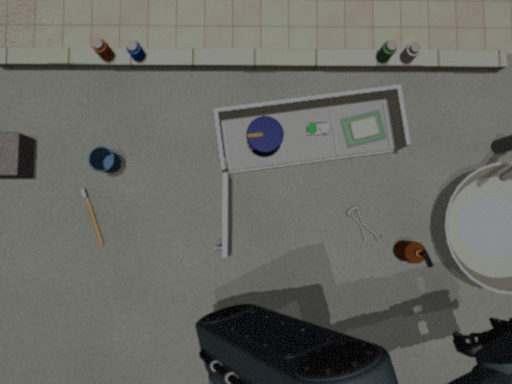

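View pics/scene0.png

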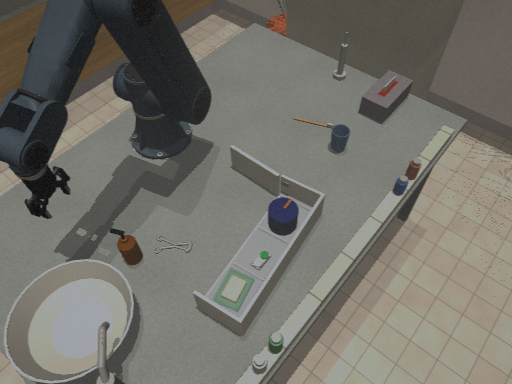

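The top view shows the tub at about (265,136) with its lid stripe pointing left to (248,135). The door stands open, from the hinge near (225,172) to (225,255). The scene view agrees. I'll enlarge the top view to measure.

```bash
cat > h.py <<'E'
import numpy as np
def px2w(d,u,v,z):
    R=np.array(d["R"]);t=np.array(d["t"])
    ray=R.T@np.array([(u-d["cx"])/d["fx"],(v-d["cy"])/d["fy"],1.]); c=-R.T@t
    return c+ray*(z-c[2])/ray[2]
E
python3 - <<'E'
import numpy as np,cv2
im=cv2.imread("pics/top0.png")[80:265,205:415]
b=cv2.resize(im,None,fx=3.8,fy=3.2*0+3.2,interpolation=cv2.INTER_CUBIC) if 0 else cv2.resize(im,None,fx=3.2,fy=3.2,interpolation=cv2.INTER_CUBIC)
cv2.imwrite("pics/top0c.png",cv2.convertScaleAbs(b,alpha=1.5))
from h import *
d=dict(np.load("pics/top0.npz"))
p=d["pixels"].astype(int)
R,G,B=p[...,0],p[...,1],p[...,2]
sub=np.zeros(R.shape,bool);sub[105:170,235:300]=1
z=d["z_map"]
vv,uu=np.nonzero(sub)
zz=z[vv,uu]
cam=np.c_[(uu-d["cx"])/d["fx"]*zz,(vv-d["cy"])/d["fy"]*zz,zz]
W=(cam-d["t"])@d["R"]
top=(W[:,2]>110)&(B[vv,uu]>R[vv,uu]+25)
print(W[top].mean(0),W[top].min(0),W[top].max(0))
c,rad=cv2.minEnclosingCircle(W[top][:,:2].astype(np.float32));print("circle",c,rad)
o=(R[vv,uu]>B[vv,uu]+40)&(W[:,2]>105)
print("stripe",W[o].mean(0),o.sum());
for q in W[o][:60:4]:print(q.round(0),end=' ')
E
```

```text
[668.49003163 -35.73345639 124.67679443] [433.59686395 -80.78627553 113.28861147] [ 720.33093097   14.24852621 1234.63011755]
circle (576.9638671875, -16.318464279174805) 144.52847290039062
stripe [668.47743075  -7.04549601 121.77433831] 47
[673. -10. 122.] [673. -21. 120.] [671.   9. 119.] [671.  -2. 120.] [670. -13. 121.] [670. -24. 121.] [667.   9. 122.] [666.  -2. 126.] [668. -13. 120.] [667. -24. 122.] [665.   6. 121.] [664.  -5. 124.]
```

View pics/top0c.png

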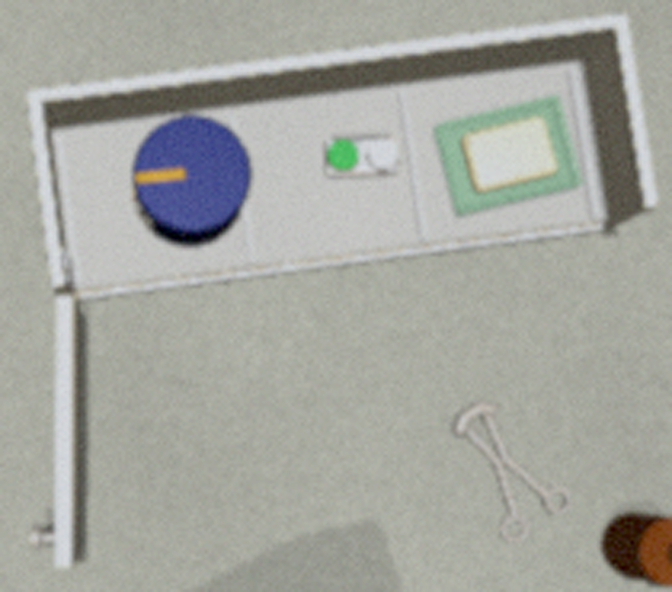

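The crop shows the following (crop pixels):
- **Lid:** circle centre about (191,175), stripe rim end at (136,179).
- **Cabinet corners:** (32,93), (628,17) and (650,207).
- **Door:** runs from (65,293) to (64,567), with the knob on its left face.

```bash
cat >> h.py <<'E'
def cab(d,):pass
E
python3 - <<'E'
import numpy as np
from h import *
d=dict(np.load("pics/top0.npz"))
g=lambda u,v,z:px2w(d,205+(u+.5)/3.2-.5,80+(v+.5)/3.2-.5,z)
BL,BR,FR=g(30,92,120),g(629,16,120),g(655,208,120)
e=BL-BR; yaw=np.arctan2(-e[0],e[1]) # dir of +y cab
ey=e/np.linalg.norm(e);ex=np.array([ey[1],-ey[0],0])
print("corners",BL,BR,FR,np.linalg.norm(e),"yaw",yaw,np.degrees(yaw))
f=BR-FR; print("side",np.linalg.norm(f),np.degrees(np.arctan2(-f[1],f[0])))
c=(BL+BR)/2-85*ex; print("cab origin",c,"ex",ex,"ey",ey)
L=g(191.5,174.5,121);S=g(136,179,121);print("lid",L,"rim stripe",S,np.degrees(np.arctan2(*(S-L)[1::-1])))
th=np.arctan2(*(S-L)[1::-1])-np.arctan2(-ex[1],-ex[0]);print("theta",np.degrees(th)%360)
print("lid in cab",(L-c)@ex,(L-c)@ey)
H0,H1=g(65,293,118),g(64,567,118);print("door",H0,H1,np.linalg.norm(H0-H1))
print("hinge est",c-85*ex+260*ey)
dd=H1-H0;print("door angle",np.degrees(np.arctan2(-(dd@ex),-(dd@ey))))
# wire line of stripe
E
```

```text
corners [740.56408651 104.06354026 120.        ] [ 809.18345022 -408.66814613  120.        ] [ 642.64181359 -426.5019452   120.        ] 517.3030053057979 yaw 0.13304041551747828 7.622654313818291
side 167.49376442233807 -6.112120047647025
cab origin [ 690.62489895 -163.57740835  120.        ] ex [0.99116317 0.1326483  0.        ] ey [-0.1326483   0.99116317  0.        ]
lid [669.79680004 -33.17482983 121.        ] rim stripe [665.76994175  13.76117539 121.        ] 94.90366356033913
theta 267.28100924652085
lid in cab -3.346364309083306 132.01304494148283
door [568.97587952  73.24301982 118.        ] [340.57907209  72.44205758 118.        ] 228.39821186237495
hinge est [571.8874718   82.84991034 120.        ]
door angle 97.42172520186098
```

The tub needs about +93° CCW. I'll put the closed finger at its front-left and orbit it round to the front-right, keeping tool −y pointing inward. First I travel at height.

Request:
{"method": "play_rows", "body": {"plan": [[[-2.1, -3.3, 0], 0, -1], [[-2.1, -3.3, 0], 0, -1], [[-2.1, -3.3, 0], 0, -1], [[-2.1, -3.3, 0], 0, -1], [[-2.1, -3.3, 0], 0, -1], [[-2.1, -3.3, 0], 0, -1], [[-2.1, -3.3, 0], 0, -1], [[-2.1, -3.3, 0], 0, -1], [[-2.1, -3.3, 0], 0, -1], [[-2.1, -3.3, 0], 0, -1]], "force": 40}}

```text
time_s: 0.93
eef_pos: [430.2, -198.9, 245.4]
ee_rot: [-2.559, 1.821, 0.006]
contact_force: [0.4, -2.6, -0.8]
grip_width: 0.002
```

Request:
{"method": "play_rows", "body": {"plan": [[[-2.1, -3.3, 0], 0, -1], [[-2.1, -3.3, 0], 0, -1], [[-2.1, -3.3, 0], 0, -1], [[-2.1, -3.3, 0], 0, -1], [[-2.1, -3.3, 0], 0, -1], [[0, 0, 0], 7, -1], [[0, 0, 0], 7, -1], [[0, 0, 0], 7, -1], [[0, 0, 0], 7, -1], [[0, 0, 0], 7, -1]]}}

```text
time_s: 1.77
eef_pos: [558.9, -27.0, 242.3]
ee_rot: [1.882, -2.512, -0.012]
contact_force: [0.4, 0.2, 0.3]
grip_width: -0.001
```

Request:
{"method": "play_rows", "body": {"plan": [[[0, 0, 0], 7, -1], [[0, 0, 0], 7, -1], [[0, 0, 0], 7, -1], [[0, 0, 0], 7, -1], [[0, 0, 0], 0, -1], [[0, 0, 0], 0, -1]]}}

```text
time_s: 2.27
eef_pos: [557.8, -26.5, 240.1]
ee_rot: [1.195, -2.896, -0.014]
contact_force: [-0.6, -0.4, 0.2]
grip_width: 0.0
```

```bash
cat >> h.py <<'E'
from scipy.spatial.transform import Rotation as Ro
def st(r):
    s=r.get_state();M=Ro.from_rotvec(s["ee_rot"]).as_matrix()
    print("t",round(s["time_s"],2),"p",s["eef_pos"].round(1),"xhead",np.degrees(np.arctan2(M[1,0],M[0,0])).round(1),"yhead",np.degrees(np.arctan2(M[1,1],M[0,1])).round(1),"z",M[:,2].round(3),"F",s["contact_force"].round(1),"q",s["joint_positions"].round(2),s["grip_width"].round(3))
    return s,M
E
python3 - <<'E'
from h import *
from cell import r
import cv2
st(r)
d=r.get_image("wrist");cv2.imwrite("pics/w1.png",cv2.cvtColor(d["pixels"],cv2.COLOR_RGB2BGR));print(d["T_tool_cam"].round(2),d["fx"],d["cx"],d["cy"])
E
```

```text
Traceback (most recent call last):
  File "h.py", line 10, in st
    print("t",round(s["time_s"],2),"p",s["eef_pos"].round(1),"xhead",np.degrees(np.arctan2(M[1,0],M[0,0])).round(1),"yhead",np.degrees(np.arctan2(M[1,1],M[0,1])).round(1),"z",M[:,2].round(3),"F",s["contact_force"].round(1),"q",s["joint_positions"].round(2),s["grip_width"].round(3))
                                                                                                                                                                                                                                                                 ^^^^^^^^^^^^^^^^^^^^^
AttributeError: 'float' object has no attribute 'round'
```

```bash
sed -i 's/s\["grip_width"\].round(3)/round(s["grip_width"],3)/' h.py
python3 - <<'E'
from h import *
from cell import r
import cv2
st(r)
E
```

```text
t 2.27 p [557.8 -26.5 240.1] xhead -135.1 yhead 134.9 z [-0.011  0.005 -1.   ] F [-0.6 -0.4  0.2] q [-0.13  0.38  1.63  0.    1.14  2.22] 0.0
```

Request:
{"method": "play_rows", "body": {"plan": [[[-2.2, 0, 0], 0, -1], [[-2.2, 0, 0], 0, -1], [[-2.2, 0, 0], 0, -1], [[0, 0, 2.5], 0, -1], [[0, 0, 2.5], 0, -1], [[0, 0, 2.5], 0, -1], [[0, 0, 2.5], 0, -1], [[0, 0, 0], 0, -1], [[0, 0, 0], 0, -1]]}}

```text
time_s: 3.02
eef_pos: [606.0, 23.1, 136.7]
ee_rot: [1.251, -2.874, -0.013]
contact_force: [-0.4, -0.4, 0.1]
grip_width: 0.003
```

Run:
```python
from h import *
from cell import r
import cv2
st(r)
d=r.get_image("wrist");cv2.imwrite("pics/w1.png",cv2.cvtColor(d["pixels"],cv2.COLOR_RGB2BGR));print(d["T_tool_cam"].round(2),d["fx"],d["cx"],d["cy"])
```

```text
t 3.02 p [606.   23.1 136.7] xhead -132.9 yhead 137.1 z [-0.009  0.005 -1.   ] F [-0.4 -0.4  0.1] q [-0.04  0.58  1.59  0.01  0.98  2.28] 0.003
[[   1.     -0.     -0.      0.45]
 [   0.      0.95    0.31  -80.92]
 [   0.     -0.31    0.95 -125.06]
 [   0.      0.      0.      1.  ]] 338.39284189213583 259.1010335388907 191.47682863594625
```

View pics/w1.png

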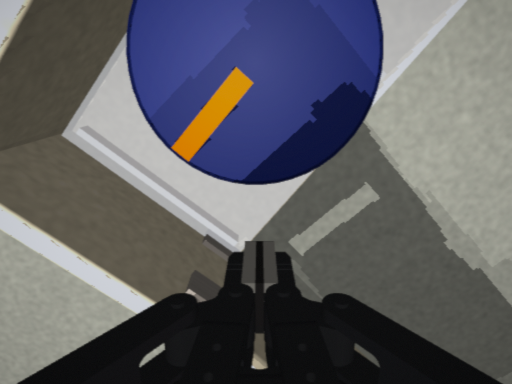

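The wrist view shows the lid centred at about (255,57), in line with the closed finger at column 260. The lid stripe runs toward lower left. I'll lower and approach in steps.

Request:
{"method": "play_rows", "body": {"plan": [[[0, 0, 2.2], 0, -1], [[0, 0, 2.0], 0, -1], [[0, 0, 0], 0, -1], [[0, -0.8, 0], 0, -1], [[0, -0.6, 0], 0, -1], [[0, 0, 0], 0, -1]]}}

```text
time_s: 3.57
eef_pos: [621.5, 12.4, 104.3]
ee_rot: [-1.261, 2.872, 0.004]
contact_force: [-0.5, -0.6, -0.5]
grip_width: -0.003
```

Request:
{"method": "play_rows", "body": {"plan": [[[0, -0.2, 0], 0, -1], [[0, -0.2, 0], 0, -1]]}}

```text
time_s: 3.73
eef_pos: [625.9, 9.1, 106.8]
ee_rot: [-1.26, 2.87, 0.001]
contact_force: [0.6, -1.0, -1.1]
grip_width: 0.002
```

Request:
{"method": "play_rows", "body": {"plan": [[[0, -0.2, 0], 0, -1], [[0, -0.2, 0], 0, -1]]}}

```text
time_s: 3.9
eef_pos: [627.1, 8.0, 107.1]
ee_rot: [-1.26, 2.873, 0.01]
contact_force: [-12.9, 14.4, 5.3]
grip_width: 0.001
```

Request:
{"method": "play_rows", "body": {"plan": [[[0, 0.05, 0], 0, -1]]}}

```text
time_s: 3.98
eef_pos: [626.3, 8.8, 107.3]
ee_rot: [-1.261, 2.874, 0.012]
contact_force: [-0.5, -0.2, 0.2]
grip_width: 0.001
```

Request:
{"method": "play_rows", "body": {"plan": [[[0, -0.1, 0], 0, -1], [[0, -0.1, 0], 0, -1]]}}

```text
time_s: 4.15
eef_pos: [627.1, 8.3, 107.4]
ee_rot: [-1.262, 2.875, 0.015]
contact_force: [-7.2, 7.0, 3.9]
grip_width: 0.0
```

Request:
{"method": "play_rows", "body": {"plan": [[[0.2, -0.11, 0], -2, -1], [[0.2, -0.11, 0], -2, -1], [[0.2, -0.11, 0], -2, -1]]}}

```text
time_s: 4.4
eef_pos: [623.7, 4.7, 107.5]
ee_rot: [1.415, -2.804, -0.026]
contact_force: [-5.2, 9.1, 2.8]
grip_width: 0.001
```

Run:
```python
from h import *
from cell import r
s,M=st(r); print("F tool",(M.T@s["contact_force"]).round(1), "radius",np.hypot(*(s["eef_pos"][:2]-[669.8,-33.2])))
```

```text
t 4.4 p [623.7   4.7 107.5] xhead -126.4 yhead 143.6 z [-0.008  0.015 -1.   ] F [-5.2  9.1  2.8] q [-0.07  0.65  1.55  0.02  0.95  2.12] 0.001
F tool [-4.3  9.6 -2.7] radius 59.637022070481535
```

Request:
{"method": "play_rows", "body": {"plan": [[[0.25, -0.12, 0], -1.2, -1], [[0.25, -0.12, 0], -1.2, -1], [[0.25, -0.12, 0], -1.5, -1], [[0.25, -0.12, 0], -1.5, -1]]}}

```text
time_s: 4.73
eef_pos: [619.1, -2.4, 107.6]
ee_rot: [1.553, -2.726, -0.042]
contact_force: [-6.0, 7.3, 3.2]
grip_width: 0.004
```

```bash
cat >> h.py <<'E'
def rep(r,pic=None):
    import cv2
    s,M=st(r); p=s["eef_pos"][:2]-[669.8,-33.2]
    print("F tool",(M.T@s["contact_force"]).round(1), "radius",np.hypot(*p).round(1),"posang",np.degrees(np.arctan2(p[1],p[0])).round(1))
    d=r.get_image("wrist"); hsv=cv2.cvtColor(d["pixels"],cv2.COLOR_RGB2HSV)
    m=cv2.inRange(hsv,(10,150,120),(25,255,255))
    # lid plane z=121
    vv,uu=np.nonzero(m)
    T=np.array(d["T_tool_cam"]);o=M@T[:3,3]+s["eef_pos"];D=(M@T[:3,:3]@np.c_[(uu-d["cx"])/d["fx"],(vv-d["cy"])/d["fy"],np.ones(len(uu))].T).T
    W=o+D*((121-o[2])/D[:,2])[:,None]
    rc=cv2.minAreaRect(W[:,:2].astype(np.float32)); b=cv2.boxPoints(rc)
    sd=[b[1]-b[0],b[2]-b[1]];l=max(sd,key=np.linalg.norm)
    a=np.degrees(np.arctan2(l[1],l[0]))%180
    print("stripe n",len(uu),"centre",np.round(rc[0],1),"size",np.round(rc[1],1),"dir mod180",a.round(1))
    if pic: cv2.imwrite(pic,cv2.cvtColor(d["pixels"],cv2.COLOR_RGB2BGR))
E
python3 -c "
from h import *
from cell import r
rep(r)"
```

```text
t 4.73 p [619.1  -2.4 107.6] xhead -120.7 yhead 149.3 z [-0.016  0.021 -1.   ] F [-6.   7.3  3.2] q [-0.09  0.65  1.56  0.02  0.95  2.01] 0.004
F tool [-3.3  8.9 -2.9] radius 59.3 posang 148.7
stripe n 2940 centre [662.6  -9.3] size [ 9.2 42.2] dir mod180 109.5
```

Request:
{"method": "play_rows", "body": {"plan": [[[0.25, -0.12, 0], -2, -1], [[0.25, -0.12, 0], -2, -1], [[0.25, -0.12, 0], -2, -1], [[0.25, -0.12, 0], -2, -1], [[0.25, -0.12, 0], -2, -1], [[0.25, -0.12, 0], -2, -1]]}}

```text
time_s: 5.28
eef_pos: [613.8, -14.8, 107.7]
ee_rot: [1.842, -2.534, -0.066]
contact_force: [-6.9, 5.1, 4.9]
grip_width: 0.002
```

```bash
python3 -c "
from h import *
from cell import r
rep(r)"
```

```text
t 5.28 p [613.8 -14.8 107.7] xhead -108.0 yhead 162.0 z [-0.032  0.029 -0.999] F [-6.9  5.1  4.9] q [-0.11  0.64  1.56  0.03  0.97  1.76] 0.002
F tool [-2.8  8.3 -4.5] radius 59.0 posang 161.9
stripe n 2888 centre [657.4 -11.5] size [ 9.2 42.2] dir mod180 123.6
```

Request:
{"method": "play_rows", "body": {"plan": [[[0.36, -0.13, 0], -3, -1], [[0.36, -0.13, 0], -3, -1], [[0.36, -0.13, 0], -3, -1], [[0.36, -0.13, 0], -3, -1], [[0.36, -0.13, 0], -3, -1], [[0.36, -0.13, 0], -3, -1]]}}

```text
time_s: 5.83
eef_pos: [611.7, -35.2, 107.8]
ee_rot: [2.234, -2.194, -0.092]
contact_force: [-8.3, 3.9, 5.0]
grip_width: 0.001
```

```bash
python3 -c "
from h import *
from cell import r
rep(r)"
```

```text
t 5.83 p [611.7 -35.2 107.8] xhead -89.0 yhead -178.9 z [-0.049  0.035 -0.998] F [-8.3  3.9  5. ] q [-0.14  0.65  1.55  0.03  0.99  1.39] 0.001
F tool [-4.2  8.4 -4.4] radius 58.2 posang -178.0
stripe n 2811 centre [650.7 -16.9] size [ 9.2 42.3] dir mod180 144.8
```

Request:
{"method": "play_rows", "body": {"plan": [[[0.36, -0.13, 0], -3, -1], [[0.36, -0.13, 0], -3, -1], [[0.36, -0.13, 0], -3, -1], [[0.36, -0.13, 0], -3, -1], [[0.36, -0.13, 0], -3, -1], [[0.36, -0.13, 0], -3, -1]]}}

```text
time_s: 6.38
eef_pos: [617.2, -55.6, 107.1]
ee_rot: [2.568, -1.794, -0.118]
contact_force: [-5.6, 0.6, 2.8]
grip_width: -0.001
```

```bash
python3 -c "
from h import *
from cell import r
rep(r)"
```

```text
t 6.38 p [617.2 -55.6 107.1] xhead -70.0 yhead -159.8 z [-0.065  0.037 -0.997] F [-5.6  0.6  2.8] q [-0.18  0.67  1.52  0.03  1.02  1.03] -0.001
F tool [-2.6  5.2 -2.4] radius 57.2 posang -156.9
stripe n 2759 centre [646.4 -24.5] size [ 8.8 42.2] dir mod180 166.4
```

Request:
{"method": "play_rows", "body": {"plan": [[[0.3, -0.15, 0], -2.7, -1], [[0.34, -0.16, 0], -2.7, -1], [[0.34, -0.16, 0], -2.7, -1], [[0.34, -0.16, 0], -2.7, -1]]}}

```text
time_s: 6.77
eef_pos: [624.4, -66.9, 106.5]
ee_rot: [2.735, -1.528, -0.135]
contact_force: [-7.8, -0.7, 4.7]
grip_width: -0.002
```

```bash
python3 -c "
from h import *
from cell import r
rep(r)"
```

```text
t 6.77 p [624.4 -66.9 106.5] xhead -58.5 yhead -148.3 z [-0.078  0.037 -0.996] F [-7.8 -0.7  4.7] q [-0.19  0.69  1.49  0.02  1.05  0.82] -0.002
F tool [-3.8  7.2 -4.1] radius 56.5 posang -143.4
stripe n 2737 centre [645.3 -29.8] size [42.3  8.8] dir mod180 0.2
```

Request:
{"method": "play_rows", "body": {"plan": [[[0.34, -0.16, 0], -3, -1], [[0.34, -0.16, 0], -3, -1], [[0.0, 0.2, 0], 0, -1], [[0.0, 1.2, 0], 0, -1], [[0.0, 1.5, 0], 0, -1], [[0.0, 1.5, 0], 0, -1], [[0, 0, 0], 0, -1]]}}

```text
time_s: 7.4
eef_pos: [592.6, -102.4, 108.0]
ee_rot: [2.815, -1.377, -0.138]
contact_force: [-0.1, -0.2, -0.5]
grip_width: -0.001
```

Run:
```python
from h import *
from cell import r
import cv2
rep(r)
d=r.get_image("top"); np.savez("pics/top1.npz",**d)
im=cv2.cvtColor(d["pixels"],cv2.COLOR_RGB2BGR)[80:265,205:415]
cv2.imwrite("pics/top1c.png",cv2.convertScaleAbs(cv2.resize(im,None,fx=3.2,fy=3.2,interpolation=cv2.INTER_CUBIC),alpha=1.5))
```

```text
t 7.4 p [ 592.6 -102.4  108. ] xhead -52.2 yhead -142.0 z [-0.081  0.035 -0.996] F [-0.1 -0.2 -0.5] q [-0.25  0.65  1.56  0.02  1.02  0.65] -0.001
F tool [0.1 0.2 0.5] radius 103.7 posang -138.1
stripe n 4193 centre [645.3 -32.3] size [42.1  9.1] dir mod180 6.4
```

View pics/top1c.png

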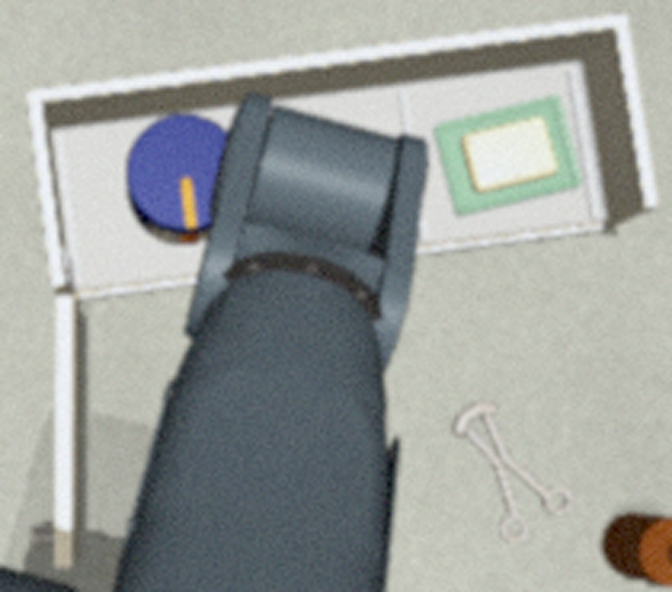

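The lid stripe now points straight out of the front to within about 1°. I'll lift clear, then measure the stripe and the cabinet edge in one wrist picture.

Request:
{"method": "play_rows", "body": {"plan": [[[0, 0, -3], 0, -1], [[0, 0, -3], 0, -1], [[0, 0, -3], 0, -1], [[0, 0, -3], 0, -1], [[0, 0, -3], 0, -1], [[0, 0, -2], 0, -1], [[0, 0, 0], 0, -1], [[0, 0, 0], 0, -1]]}}

```text
time_s: 8.17
eef_pos: [610.4, -104.9, 285.3]
ee_rot: [2.815, -1.381, -0.134]
contact_force: [0.3, -0.7, -0.6]
grip_width: 0.0
```

Run:
```python
from h import *
from cell import r
import cv2
rep(r,"pics/w2.png")
```

```text
t 8.17 p [ 610.4 -104.9  285.3] xhead -52.3 yhead -142.2 z [-0.078  0.035 -0.996] F [ 0.3 -0.7 -0.6] q [-0.25  0.49  1.36  0.01  1.38  0.66] 0.0
F tool [0.7 0.2 0.6] radius 93.1 posang -129.6
stripe n 568 centre [645.5 -32.4] size [41.8  8.7] dir mod180 6.4
```

View pics/w2.png

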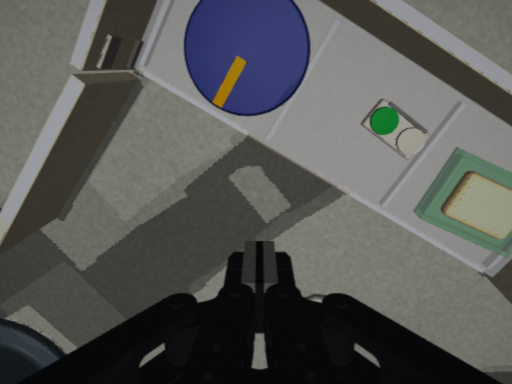

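The stripe runs from about (240,60) to (218,104). The shelf front edge runs from about (142,73) to (484,273). I'll compute both directions.

Run:
```python
from h import *
from cell import r
import cv2
s,M=st(r);d=r.get_image("wrist");T=np.array(d["T_tool_cam"]);o=M@T[:3,3]+s["eef_pos"]
def g(u,v,z):
    D=M@T[:3,:3]@np.array([(u-d["cx"])/d["fx"],(v-d["cy"])/d["fy"],1]);return o+D*(z-o[2])/D[2]
# refine edges: along the front-edge guess, find strongest gradient on normals
G=cv2.GaussianBlur(cv2.cvtColor(d["pixels"],cv2.COLOR_RGB2GRAY),(3,3),0).astype(float)
def fit(a,b,w=8):
    a,b=np.array(a,float),np.array(b,float);t=(b-a)/np.linalg.norm(b-a);n=np.array([-t[1],t[0]])
    P=[]
    for f in np.linspace(.05,.95,60):
        c=a+f*(b-a);k=np.arange(-w,w+.1,.5)
        q=np.array([c+n*x for x in k],np.float32)
        v=cv2.remap(G.astype(np.float32),q[:,0][None],q[:,1][None],1)[0]
        gr=np.abs(np.gradient(v));P.append(c+n*k[gr.argmax()])
    P=np.array(P,np.float32);L=cv2.fitLine(P,cv2.DIST_HUBER,0,.01,.01).ravel()
    res=np.abs((P-L[2:])@[-L[1],L[0]]);print("med res",np.median(res).round(2))
    return L
for nm,a,b,z in(("shelf front",(142,73),(484,273),30),("backtop",(376,0),(511,88),120)):
    L=fit(a,b);p,q=L[2:]-100*L[:2],L[2:]+100*L[:2]
    P,Q=g(*p,z),g(*q,z);e=Q-P
    print(nm,L.round(2),"heading mod180",(np.degrees(np.arctan2(e[1],e[0]))%180).round(2),P.round(1),Q.round(1))
for nm in("top0","top1"):
    t=dict(np.load(f"pics/{nm}.npz"));G=cv2.GaussianBlur(cv2.cvtColor(t["pixels"],cv2.COLOR_RGB2GRAY),(3,3),0).astype(float)
    L=fit((205+32/3.2,80+91/3.2),(205+628/3.2,80+15/3.2),4);P,Q=px2w(t,*(L[2:]-90*L[:2]),120),px2w(t,*(L[2:]+90*L[:2]),120);e=Q-P
    print(nm,"back",np.degrees(np.arctan2(e[1],e[0]))%180)
```

```text
t 8.22 p [ 610.4 -104.9  285.3] xhead -52.3 yhead -142.2 z [-0.078  0.035 -0.996] F [ 1.  -0.   1.4] q [-0.25  0.49  1.36  0.01  1.38  0.66] 0.002
med res 0.3
shelf front [  0.86   0.51 353.26 197.53] heading mod180 97.68 [603.5 -98.8  30. ] [ 636.  -339.8   30. ]
med res 0.18
backtop [  0.83   0.56 456.94  58.49] heading mod180 97.71 [756.3 -84.8 120. ] [ 777.6 -241.8  120. ]
med res 0.29
top0 back 97.8973333394775
med res 0.31
top1 back 97.95142529237849
```

The cabinet's yaw is 7.7° and the stripe is at 6.4°, so the label is within about 1.3°, which I accept. Next is the door: move over it to its outer (left) side and turn the tool so +y faces the panel.

Request:
{"method": "play_rows", "body": {"plan": [[[-3.9, 0.3, 0], 0, -1], [[-3.9, 0.3, 0], 0, -1], [[-3.9, 0.3, 0], 0, -1], [[-3.9, 0.3, 0], 0, -1], [[-3.9, 0.3, 0], 0, -1], [[-3.9, 0.3, 0], 0, -1], [[-3.9, 0.3, 0], 0, -1], [[-3.9, 0.3, 0], 0, -1], [[0, 0, 0], 0, -1]]}}

```text
time_s: 9.02
eef_pos: [387.2, 134.6, 296.6]
ee_rot: [2.801, -1.385, -0.168]
contact_force: [0.8, -0.7, -0.2]
grip_width: -0.0
```

Request:
{"method": "play_rows", "body": {"plan": [[[0, 0, 0], -6.5, -1], [[0, 0, 0], -6.5, -1], [[0, 0, 0], -6.5, -1], [[0, 0, 0], -6.5, -1], [[0, 0, 0], -6.5, -1], [[0, 0, 0], -6.5, -1], [[0, 0, 0], -6.5, -1], [[0, 0, 0], -6.0, -1], [[0, 0, 0], 0, -1]]}}

```text
time_s: 9.77
eef_pos: [381.8, 135.8, 286.8]
ee_rot: [-3.102, -0.043, 0.184]
contact_force: [0.6, 0.1, -0.3]
grip_width: -0.002
```

Run:
```python
from h import *
from cell import r
import cv2
st(r)
d=r.get_image("top");np.savez("pics/top2.npz",**d)
cv2.imwrite("pics/top2.png",cv2.convertScaleAbs(cv2.resize(cv2.cvtColor(d["pixels"],cv2.COLOR_RGB2BGR)[90:290,60:320],None,fx=2.8,fy=2.8,interpolation=cv2.INTER_CUBIC),alpha=1.5))
```

```text
t 9.77 p [381.8 135.8 286.8] xhead 1.7 yhead -88.5 z [-0.119  0.033 -0.992] F [ 0.6  0.1 -0.3] q [0.19 0.09 1.89 0.06 1.27 0.15] -0.002
```

View pics/top2.png

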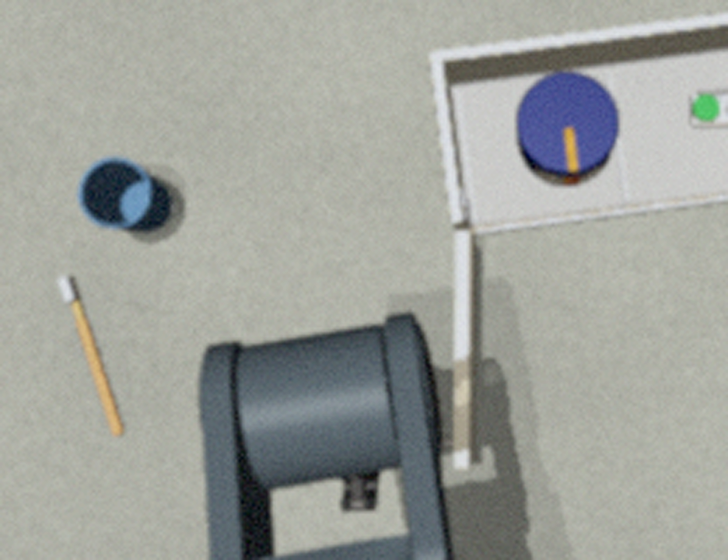

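The view shows the door from about (463,225) to (460,465), with the arm to its left. The tumbler and brush are undisturbed, and the tub's stripe points out of the front. I'll lower beside the door and make contact.

Request:
{"method": "play_rows", "body": {"plan": [[[1, 0, 3], 0, -1], [[1, 0, 3], 0, -1], [[1, 0, 3], 0, -1], [[1, 0, 3], 0, -1], [[0.5, 0, 3], 0, -1], [[0, 0, 1.5], 0, -1], [[0, 0, 0], 0, -1], [[0, 0, 0], 0, -1]]}}

```text
time_s: 10.48
eef_pos: [407.4, 141.5, 108.3]
ee_rot: [-3.105, 0.021, 0.188]
contact_force: [0.2, 0.2, 1.0]
grip_width: 0.003
```

Run:
```python
from h import *
from cell import r
st(r)
```

```text
t 10.48 p [407.4 141.5 108.3] xhead -0.7 yhead -90.9 z [-0.12   0.032 -0.992] F [0.2 0.2 1. ] q [0.19 0.4  2.   0.07 0.85 0.16] 0.003
```

Request:
{"method": "play_rows", "body": {"plan": [[[0, 1.2, 0], 0, -1], [[0, 1.2, 0], 0, -1], [[0, 1.0, 0], 0, -1], [[0, 0.5, 0], 0, -1], [[0, 0.5, 0], 0, -1]]}}

```text
time_s: 10.9
eef_pos: [408.2, 95.3, 110.4]
ee_rot: [-3.105, 0.03, 0.18]
contact_force: [-0.6, -0.6, -0.2]
grip_width: 0.003
```

Request:
{"method": "play_rows", "body": {"plan": [[[0, 0.5, 0], 0, -1], [[0, 0.5, 0], 0, -1], [[0, 0.5, 0], -1, -1], [[0, 0.5, 0], -1, -1]]}}

```text
time_s: 11.23
eef_pos: [408.2, 73.4, 110.8]
ee_rot: [-3.102, -0.022, 0.176]
contact_force: [-0.6, 1.4, -0.5]
grip_width: -0.001
```

Run:
```python
from h import *
from cell import r
st(r)
```

```text
t 11.23 p [408.2  73.4 110.8] xhead 0.9 yhead -89.3 z [-0.114  0.033 -0.993] F [-0.6  1.4 -0.5] q [ 0.04  0.38  2.04  0.05  0.84 -0.01] -0.001
```

Request:
{"method": "play_rows", "body": {"plan": [[[-0.1, 0.8, 0.1], -4.5, -1], [[-0.1, 0.8, 0.1], -4.5, -1], [[-0.1, 0.8, 0.1], -4, -1], [[-0.1, 0.8, 0.1], -4, -1], [[-0.1, 0.8, 0.1], -4, -1], [[-0.1, 0.8, 0.1], -3, -1]]}}

```text
time_s: 11.73
eef_pos: [412.0, 23.5, 103.8]
ee_rot: [-3.001, -0.689, 0.155]
contact_force: [-0.4, 2.2, 0.8]
grip_width: 0.006
```

```bash
cat >> h.py <<'E'
def door(r):
    s,M=st(r);p=s["eef_pos"][:2]-[568,74];R=np.hypot(*p);a=np.degrees(np.arctan2(p[1],p[0]))%360+np.degrees(np.arcsin(18.5/R))
    print("R",R.round(1),"door heading",a.round(1),"left",(277.7-a).round(1),"tool should yhead",(a-270).round(1))
E
python3 -c "
from h import *
from cell import r
door(r)"
```

```text
t 11.73 p [412.   23.5 103.8] xhead 26.1 yhead -64.3 z [-0.111  0.034 -0.993] F [-0.4  2.2  0.8] q [-0.07  0.39  2.05  0.04  0.82 -0.55] 0.006
R 163.9 door heading 204.4 left 73.3 tool should yhead -65.6
```

Request:
{"method": "play_rows", "body": {"plan": [[[-0.1, 0.8, 0], -3, -1], [[-0.1, 0.8, 0], -3, -1], [[-0.1, 0.8, 0], -3, -1], [[-0.1, 0.8, 0], -3, -1], [[-0.1, 0.8, 0], -3, -1], [[-0.1, 0.8, 0], -3, -1], [[-0.1, 0.8, 0], -3, -1], [[-0.1, 0.8, 0], -3, -1]]}}

```text
time_s: 12.4
eef_pos: [443.8, -35.9, 99.0]
ee_rot: [-2.76, -1.318, 0.131]
contact_force: [-0.2, 1.0, 1.0]
grip_width: 0.001
```

```bash
python3 -c "
from h import *
from cell import r
door(r)"
```

```text
t 12.4 p [443.8 -35.9  99. ] xhead 51.2 yhead -39.1 z [-0.112  0.036 -0.993] F [-0.2  1.   1. ] q [-0.19  0.44  1.97  0.02  0.85 -1.1 ] 0.001
R 165.9 door heading 227.9 left 49.8 tool should yhead -42.1
```

Request:
{"method": "play_rows", "body": {"plan": [[[-0.05, 0.83, -0.05], -2.7, -1], [[-0.05, 0.83, -0.05], -2.7, -1], [[-0.05, 0.83, -0.05], -2.7, -1], [[-0.05, 0.83, -0.05], -2.7, -1], [[-0.05, 0.83, -0.05], -2.7, -1], [[-0.05, 0.83, -0.05], -2.7, -1], [[-0.05, 0.83, -0.05], -2.7, -1], [[-0.05, 0.83, -0.05], -2.7, -1]]}}

```text
time_s: 13.07
eef_pos: [501.2, -75.9, 97.6]
ee_rot: [-2.435, -1.826, 0.105]
contact_force: [-0.1, 1.4, 4.9]
grip_width: -0.002
```

```bash
python3 -c "
from h import *
from cell import r
door(r)"
```

```text
t 13.07 p [501.2 -75.9  97.6] xhead 73.7 yhead -16.3 z [-0.112  0.035 -0.993] F [-0.1  1.4  4.9] q [-0.25  0.53  1.81  0.01  0.92 -1.54] -0.002
R 164.1 door heading 252.5 left 25.2 tool should yhead -17.5
```

Request:
{"method": "play_rows", "body": {"plan": [[[-0.03, 0.5, -0.2], -2, -1], [[-0.03, 0.5, -0.2], -2, -1], [[-0.03, 0.5, -0.15], -2, -1], [[-0.03, 0.45, -0.1], -1.7, -1], [[-0.03, 0.45, -0.1], -1.7, -1], [[-0.03, 0.4, -0.1], -1.5, -1]]}}

```text
time_s: 13.57
eef_pos: [529.6, -85.6, 102.8]
ee_rot: [-2.234, -2.055, 0.092]
contact_force: [-0.4, 0.1, -0.9]
grip_width: 0.001
```

```bash
python3 -c "
from h import *
from cell import r
door(r)"
```

```text
t 13.57 p [529.6 -85.6 102.8] xhead 85.1 yhead -4.7 z [-0.115  0.036 -0.993] F [-0.4  0.1 -0.9] q [-0.25  0.57  1.72  0.01  0.97 -1.74] 0.001
R 164.2 door heading 262.9 left 14.8 tool should yhead -7.1
```

Request:
{"method": "play_rows", "body": {"plan": [[[0, 0.3, 0], -1, -1], [[0, 0.3, 0], -1, -1], [[0, 0.3, 0], -1, -1], [[0, 0.3, 0], -1, -1], [[0, 0.3, 0], -1, -1], [[0, 0.3, 0], -1, -1], [[0, 0.3, 0], -1, -1]]}}

```text
time_s: 14.15
eef_pos: [551.7, -87.0, 100.2]
ee_rot: [-2.091, -2.195, 0.082]
contact_force: [-1.0, -0.4, 0.1]
grip_width: 0.001
```

```bash
python3 -c "
from h import *
from cell import r
door(r)"
```

```text
t 14.15 p [551.7 -87.  100.2] xhead 92.7 yhead 2.9 z [-0.116  0.036 -0.993] F [-1.  -0.4  0.1] q [-0.24  0.61  1.66  0.01  0.99 -1.87] 0.001
R 161.8 door heading 270.8 left 6.9 tool should yhead 0.8
```

Request:
{"method": "play_rows", "body": {"plan": [[[0, 0.2, 0], -0.7, -1], [[0, 0.2, 0], -0.7, -1], [[0, 0.2, 0], -0.7, -1], [[0, 0.2, 0], -0.7, -1]]}}

```text
time_s: 14.48
eef_pos: [560.7, -86.3, 99.1]
ee_rot: [-2.029, -2.251, 0.077]
contact_force: [-1.2, -0.7, -0.2]
grip_width: -0.004
```

Request:
{"method": "play_rows", "body": {"plan": [[[0, 0.15, 0], -0.4, -1], [[0, 0.15, 0], 0, -1], [[0, 0.15, 0], 0, -1]]}}

```text
time_s: 14.73
eef_pos: [565.7, -85.7, 98.4]
ee_rot: [-2.019, -2.26, 0.077]
contact_force: [-0.2, -0.7, 0.3]
grip_width: -0.002
```

```bash
python3 -c "
from h import *
from cell import r
door(r)
import cv2
d=r.get_image('top')
cv2.imwrite('pics/top3.png',cv2.convertScaleAbs(cv2.resize(cv2.cvtColor(d['pixels'],cv2.COLOR_RGB2BGR)[90:260,200:420],None,fx=3.4,fy=3.4,interpolation=cv2.INTER_CUBIC),alpha=1.5))"
```

```text
t 14.73 p [565.7 -85.7  98.4] xhead 96.3 yhead 6.6 z [-0.116  0.036 -0.993] F [-0.2 -0.7  0.3] q [-0.24  0.63  1.63  0.01  1.01 -1.92] -0.002
R 159.7 door heading 275.8 left 1.9 tool should yhead 5.8
```

View pics/top3.png

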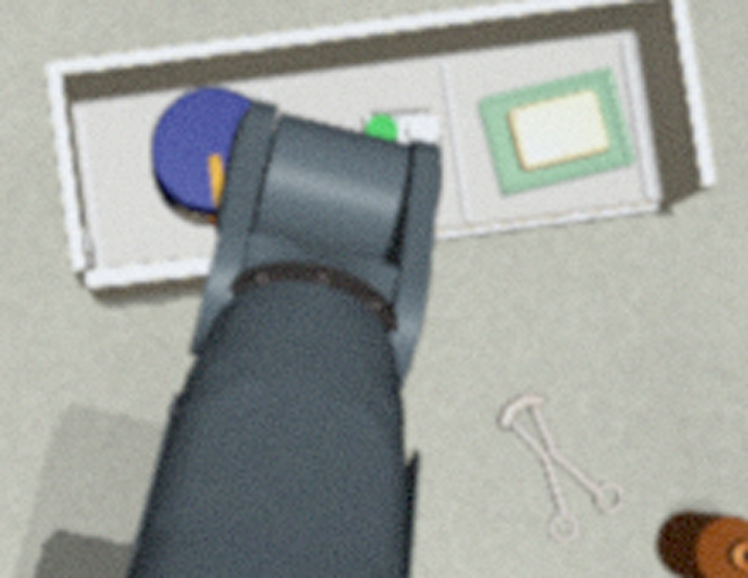

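The door, at lower left from (90,280), is nearly flush. I'll continue gently until the stop is felt.

Request:
{"method": "play_rows", "body": {"plan": [[[0, 0.15, 0], 0, -1], [[0, 0.15, 0], 0, -1], [[0, 0.15, 0], 0, -1]]}}

```text
time_s: 15.03
eef_pos: [568.6, -85.3, 98.0]
ee_rot: [-2.016, -2.257, 0.082]
contact_force: [-18.1, -3.8, 14.0]
grip_width: -0.0
```

Request:
{"method": "play_rows", "body": {"plan": [[[0, 0.12, 0], 0, -1], [[0, 0.12, 0], 0, -1], [[0, 0.12, 0], 0, -1]]}}

```text
time_s: 15.28
eef_pos: [568.3, -85.3, 98.2]
ee_rot: [-2.01, -2.25, 0.093]
contact_force: [-10.1, -1.6, 8.1]
grip_width: -0.004
```

Request:
{"method": "play_rows", "body": {"plan": [[[0, 0.1, 0], 0, -1], [[0, 0.1, 0], 0, -1], [[0, 0.1, 0], 0, -1]]}}

```text
time_s: 15.53
eef_pos: [568.1, -85.3, 98.4]
ee_rot: [-2.006, -2.245, 0.101]
contact_force: [-8.4, -0.9, 5.4]
grip_width: -0.0
```

The stop is reached and the door no longer advances. I'll back off straight, raise, and look.

Request:
{"method": "play_rows", "body": {"plan": [[[0, -0.3, 0], 0, -1], [[0, -0.8, 0], 0, -1], [[0, -1.5, 0], 0, -1], [[0, -2.5, 0], 0, -1], [[0, -3, 0], 0, -1], [[0, -3, -1], 0, -1], [[0, -2, -3], 0, -1], [[0, 0, -3.5], 0, -1], [[0, 0, -3.5], 0, -1], [[0, 0, -3.5], 0, -1]]}}

```text
time_s: 16.37
eef_pos: [446.2, -104.3, 258.3]
ee_rot: [-1.999, -2.236, 0.106]
contact_force: [0.7, -0.9, 0.3]
grip_width: 0.003
```

Request:
{"method": "play_rows", "body": {"plan": [[[0, -3, -1], 0, -1], [[0, -3, -1], 0, -1], [[0, -3, -1], 0, -1], [[0, -2, 0], 0, -1], [[0, 0, 0], 0, -1], [[0, 0, 0], 0, -1]]}}

```text
time_s: 16.87
eef_pos: [339.3, -118.8, 312.6]
ee_rot: [-2.011, -2.249, 0.096]
contact_force: [0.5, -0.5, 0.2]
grip_width: 0.003
```

```bash
python3 -c "
from h import *
from cell import r
import cv2
st(r)
d=r.get_image('top')
cv2.imwrite('pics/top4.png',cv2.convertScaleAbs(cv2.resize(cv2.cvtColor(d['pixels'],cv2.COLOR_RGB2BGR)[90:260,200:420],None,fx=3.4,fy=3.4,interpolation=cv2.INTER_CUBIC),alpha=1.5))"
```

```text
t 16.87 p [ 339.3 -118.8  312.6] xhead 96.2 yhead 6.6 z [-0.133  0.034 -0.99 ] F [ 0.5 -0.5  0.2] q [-0.45 -0.01  1.93 -0.03  1.36 -2.12] 0.003
```

View pics/top4.png

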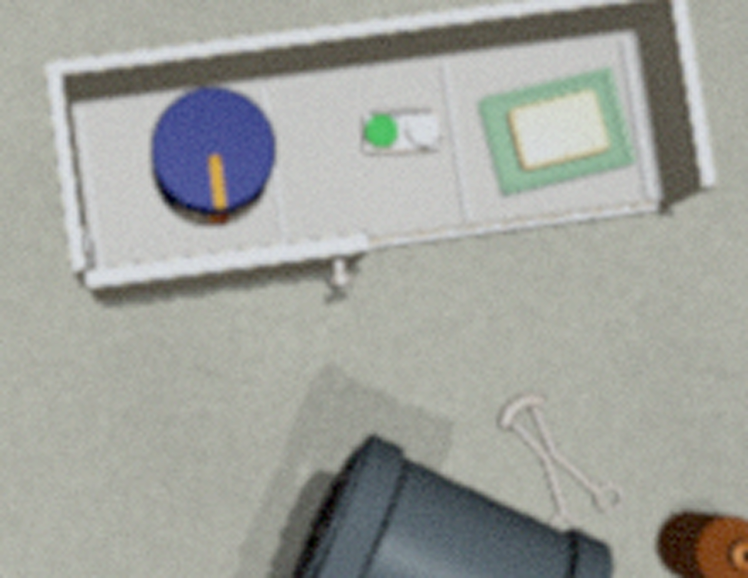

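The door's top edge runs from (90,280) to (366,243), a slope of 7.6°. The cabinet's back edge slopes about 7.3° in the same view, so the door is home. The stripe still points out of the front and nothing else has moved.

```bash
python3 -c "
from cell import r
print(r.finish_job())"
```

```text
the job is handed in; nothing more can be done
None
```

I turned the tub about 93° so its label faces out of the cabinet, then pushed the door slowly closed, backed the arm clear and handed the job in at about 17 s.

- **Label:** the lid stripe read 186.4° against the cabinet's front direction of 187.7°, about 1.3° short. I left it there. The top picture taken after the door was closed shows the stripe still pointing out of the front.
- **Force on the tub:** one reading on first contact was about 20 N (19.3 N sideways, 20.1 N with the vertical part), right at the limit. I eased off at once. While rubbing, I read about 5 to 10 N of inward push at the end of each short move, at or below the 10 to 13 N you suggested. The stripe still turned as planned.
- **Door:** it met its stop with a short push of about 18 N sideways (23 N in all), and would not move further. In the last picture it lies parallel to the cabinet front to within about 0.4°, under the 0.05 rad limit.
- **Other things:** the lens case, soap dish, lash curler and pump look unmoved in the last picture. The tumbler and toothbrush were last seen just before I touched the door, and looked undisturbed then.

The tool had tilted about 7° from upright by the end. It did not affect the result.

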